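Load three look-alike battery packs into the charger bays of their length

TASK

Before any battery pack goes near the charger, pull its red isolator knob up until it clicks. Then load the three look-alike packs, each lying flat in the bay made for its length and slid home under the hood with its terminals against the contacts; the long one is standing on end in the white box and cannot go in the way it is lifted out, so it will need laying down and taking again. When all three are home, push the knob fully down again; leave everything else on the desk where it is.

Things in the scene. Friction and masses are not known exactly. Their poses are not given: they have to be found in the camera images.
- charger: black charger chassis, fixed, 186 mm deep (x, pointing away from its front), 286 mm wide; origin on the desk under the middle of three bays, which stand side by side at its y = -74, 0, +74 mm in an order that changes. Its plate is 4 mm thick, so the gaps between bays go down to 4 mm. At y = -142 mm: control block 58 mm wide, 34 mm high, bearing the isolator knob at x = -30 mm
- isolator (a joint): push-pull isolator of the charger, in m: 0 = pushed in (live), 0.012 = pulled straight up to its click (isolated). A detent holds it at both ends; about 6 N moves it off either end, and let go half-way it snaps to the nearer end
- isolator_top (a point): centre of the top of the red isolator knob (moves with it): a mushroom head 34 mm in diameter and 19 mm high, axis vertical, top 61 mm above the desk when pushed in, underside then 8 mm above the control block; over 25 mm free all round the head
- bay_short_contacts (a point): bay for the 84 mm pack: point on its contact wall (brass strips) that meets the middle of the pack's terminal end, 24 mm above the desk; x points into the wall, z up. Bay 41 mm wide, 106 mm long from wall to front wall, floor 12 mm and walls (4 mm thick) 28 mm above the desk. Side walls cut away for fingers from 21 to 79 mm before the contact wall. Hood: see bay_hood
- bay_middle_contacts (a point): bay for the 104 mm pack: point on its contact wall (brass strips) that meets the middle of the pack's terminal end, 24 mm above the desk; x points into the wall, z up. Bay 41 mm wide, 126 mm long from wall to front wall, floor 12 mm and walls (4 mm thick) 28 mm above the desk. Side walls cut away for fingers from 31 to 89 mm before the contact wall. Hood: see bay_hood
- bay_long_contacts (a point): bay for the 124 mm pack: point on its contact wall (brass strips) that meets the middle of the pack's terminal end, 24 mm above the desk; x points into the wall, z up. Bay 41 mm wide, 146 mm long from wall to front wall, floor 12 mm and walls (4 mm thick) 28 mm above the desk. Side walls cut away for fingers from 41 to 99 mm before the contact wall. Hood: see bay_hood
- bay_hood (a point): in every bay a hood, underside 41 mm and top 46 mm above the desk, covers the last 10 mm before the contact wall: lower a pack flat with its end 10 to 22 mm short of the wall (best 16), then slide it home. In the finger gaps 32 mm is free on each side of a pack up to the next bay's wall, down to 4 mm above the desk: let go with a part opening. This point: hood edge of the middle bay
- pack_short_mid (a point): centre of the short battery pack, grey, 84 mm long (x) x 34 wide (y) x 24 thick (z), about 118 g; x points to its terminal end (black cap, three brass strips; the other end has a blue cap). Either broad face may be up. The three packs differ only in length. Starts flat on the dark desk pad (3 mm thick, right of the box), at any angle
- pack_short_terminals (a point): middle of the terminal end face of the short pack, 42 mm from its centre along x
- pack_middle_mid (a point): centre of the middle battery pack, grey, 104 mm long (x) x 34 wide (y) x 24 thick (z), about 146 g; x points to its terminal end (black cap, three brass strips; the other end has a blue cap). Either broad face may be up. The three packs differ only in length. Starts flat on the dark desk pad (3 mm thick, right of the box), at any angle
- pack_middle_terminals (a point): middle of the terminal end face of the middle pack, 52 mm from its centre along x
- pack_long_mid (a point): centre of the long battery pack, grey, 124 mm long (x) x 34 wide (y) x 24 thick (z), about 174 g; x points to its terminal end (black cap, three brass strips; the other end has a blue cap). Either broad face may be up. The three packs differ only in length. Starts on end, terminals down, in the returns box, 62 mm of it above the rim
- pack_long_terminals (a point): middle of the terminal end face of the long pack, 62 mm from its centre along x
- returns_box: white two-cell box, fixed, 56 mm (x) x 84 mm (y) x 66 mm high, walls and floor 4 mm; origin on the desk under its middle. The long pack stands in the -y cell (48 x 36 mm, centred at y = -20 mm), its 34 mm width along the box's x, its 24 mm thickness along y; in the +y cell pencils stand up to 124 mm above the desk
- stapler: bystander, loose: dark stapler, 34 x 145 x 47 mm high; origin at the centre of its underside
- glasses_case: bystander, loose: brown closed spectacle case, 60 x 155 x 41 mm high; origin at the centre of its underside
- notebook: bystander, loose: blue notebook, 148 x 109 x 14 mm; origin at the centre of its underside
- magnifier: bystander, loose: reading glass with brass rim and brown handle, 64 x 156 x 12 mm; origin at the centre of its underside
- usb_stick: bystander, loose: black memory stick, 17 x 54 x 8 mm; origin at the centre of its underside

How it is judged (in metres and radians):
On the way, in this order (a step that is already met when the one before it is completed fails the run):
1. the isolator is pulled up to its click while all packs are still away from the bays (value of joint isolator above 0.0095 m and horizontal distance between each of pack_short_mid, pack_middle_mid, pack_long_mid and charger above 0.16 m), for 0.2 s.
2. all three packs are home in the bays of their length while the isolator is still out (value of joint isolator above 0.0095 m and distance between pack_short_terminals and bay_short_contacts below 0.006 m and angle between the x axis of pack_short_mid and the x axis of bay_short_contacts, either way round below 0.09 rad and distance between pack_middle_terminals and bay_middle_contacts below 0.006 m and angle between the x axis of pack_middle_mid and the x axis of bay_middle_contacts, either way round below 0.09 rad and distance between pack_long_terminals and bay_long_contacts below 0.006 m and angle between the x axis of pack_long_mid and the x axis of bay_long_contacts, either way round below 0.09 rad), for 0.2 s.
At the end, for the whole second after the job is handed in: The isolator is pushed in (under 2 mm out). Each pack lies at rest in the bay of its own length, its terminal end within 6 mm of the contact point of that bay and its length within 0.09 rad of the bay's direction (value of joint isolator below 0.002 m and distance between pack_short_terminals and bay_short_contacts below 0.006 m and angle between the x axis of pack_short_mid and the x axis of bay_short_contacts, either way round below 0.09 rad and distance between pack_middle_terminals and bay_middle_contacts below 0.006 m and angle between the x axis of pack_middle_mid and the x axis of bay_middle_contacts, either way round below 0.09 rad and distance between pack_long_terminals and bay_long_contacts below 0.006 m and angle between the x axis of pack_long_mid and the x axis of bay_long_contacts, either way round below 0.09 rad and linear speed of each of pack_short, pack_middle, pack_long below 0.02 m/s); the robot touches nothing.
It fails at once if a bystander is moved by more than 30 mm (distance of any of stapler, glasses_case, notebook, magnifier, usb_stick from where it was at the start of the episode above 0.03 m).
It also fails if it takes over 72 s, if anything falls off the work surface, if the arm or the gripper's body presses on something with over 40 N, if the wrist force passes 120 N, or if a joint passes its speed limit or range.

ROBOT

A 6-joint arm with a two-finger parallel gripper is mounted at the origin on a cart in front of the work surface, level with it; the furniture and walls round the work are solid. World frame = base frame: x ahead of the robot, y to its left, z up, the work surface at z = 0. Lengths are in m, angles in degrees, forces in N, time in s.
With the tool pointing down it reaches from about 0.3 to 0.75 m from the base axis. Payload 8.5 kg.
Tool frame: the origin (TCP) lies between the finger pads; the fingertips stand 19 mm ahead of it and the grasp point (between the pads) is the TCP; z points along the fingers, y is the line along which they close (so a half turn about z gives the same grasp; the last joint's range is limited). The gripper opens to 85 mm and grips with 20 to 120 N. Pads are 22 mm wide; open, the fingers measure 114 mm over their backs; the gripper's body (76 mm by 85 mm) begins 54 mm behind the grasp point. The pads swing forward as they close: fully open they stand 13 mm farther back than shut.
Start: joints at [54.242, 21.807, 74.336, -0, 83.858, -12.336], TCP at [0.219, 0.505, 0.25] pointing down, gripper open.
Joint ranges: [-178.18, 178.18], [-50.72, 133.34], [12.68, 142.11], [-81.47, 261.47], [9.98, 163.14], [-165.26, 165.26]. Speed limits (degrees/s): [136.94, 136.94, 180, 180, 180, 180].

INTERFACE

Orientations are given as a 3x3 rotation matrix whose columns are the frame's x, y, z axes.
In Python, from rig import env, optics gives the robot as it stands.
- The arm moves only by the tool arm_command, never from a script. Its argument "commands" is one flat list of numbers, 7 for each row, row after row: the closure, from -1 (fully open) to 1 (shut), so that 0 is half open, then the shift along the tool's x, y, z as a fraction of full scale, then the turn, a rotation vector about the tool's x, y, z as a fraction of full scale. A call has 1 to 12 rows; each row is the pose to reach, as a shift and turn from the pose commanded when the call began, along the tool's axes at that moment; what a row does not reach only later rows make up. Full scale, the value 1, is 500 mm for a shift and 120 degrees for a turn. A row lasts 1/12 s, in which the tool goes at most 41.7 mm and 7.16 degrees, less where a joint would pass 70% of its speed; a pose out of reach is approached as far as the arm can. A call with a number of a shift or a turn outside -1 to 1 is refused whole. A call with a gripper value outside its range is refused whole. The fingers move at their own pace and stop on an object; "newtons" is the grip in N (left out, the last holds). Time passes only in rows, so rows that repeat a pose let the fingers close. It gives the time, the measured TCP pose, the force, the opening and the grip force at its end, in the units of the state.
- env.observe(): the state, without advancing time (a new reading comes with each control period).
- optics.get_image(name): name is "side" or "top"; returns a dict with "image" (400x640x3 uint8, red, green, blue), "intrinsics" (3x3 intrinsics, pixels), "origin" and "orientation" of the camera in the world. Camera axes: x right, y down, z forward; pixel columns grow to the right and rows downward; lengths in m; the calibration is good to about 2 mm. A picture is of the moment at which its call begins. There is no depth.
- env.close_job(): hands the job in; it is judged then, once.
The state is a dict: "time_s": time; "q": joint angles; "qvel": joint speeds; "joint_efforts": joint torques, N m; "position": TCP position; "tool_rot": TCP orientation; "ft_force": force on the tool from outside, world axes, zero at the start; "wrist_torque": the same for the moment, N m; "grip_width": finger opening in m; "gripper_force": force on a finger pad.
Only numpy, scipy, OpenCV 4.12 (cv2) and the standard library are available. Lean on these libraries where they do the work, as an engineer would, in place of code of your own. Each camera call takes 0.05 s, during which the arm holds its last target. There are 200 camera calls.

## Working session

There is one attempt and no reset: what is moved stays moved. The work goes in short steps, Python scripts to look and compute and a tool call to move; the robot and the scene stay as the last step left them, time stands still between calls to the robot, and variables do not carry over. Pictures are saved under pics/ and viewed, at most 10 in all, crops included, and the job is handed in when it is done.

Besides the shell and the picture viewer there is one more tool, called after "Call:" as a command line: name --argument value ..., lists and objects as JSON in quotes. arm_command: Moves the arm, as the interface text tells. Shift numbers are shares of 500 mm and turn numbers shares of 120 degrees, none past 1 either way. Its arguments: {"type":"object","properties":{"commands":{"type":"array","items":{"type":"number"}},"newtons":{"type":"number"}},"required":["commands"]}

```bash
mkdir -p pics; ls; python3 - <<'E'
from rig import env, optics
import cv2, numpy as np
s=env.observe(); print(s['time_s'],s['position'],s['tool_rot'],s['grip_width'])
for n in('top','side'):
    d=optics.get_image(n); cv2.imwrite(f'pics/{n}0.png',d['image'][:,:,::-1]); print(n,d['intrinsics'],d['origin'],d['orientation'])
E
```

```text
pics
0.0 [0.21846629 0.50446016 0.24970049] [[-9.17595219e-01  3.97515060e-01 -8.89387107e-04]
 [ 3.97515909e-01  9.17594503e-01 -1.19602709e-03]
 [ 3.40657938e-04 -1.45101427e-03 -9.99998889e-01]] 0.08542169087789547
top [[435.50947015   0.         320.82094924]
 [  0.         435.50947015 196.26530321]
 [  0.           0.           1.        ]] [ 0.4694769  -0.10713938  1.23260723] [[ 0.02052699 -0.99414503  0.10608627]
 [-0.9993905  -0.01740625  0.03025974]
 [-0.02823601 -0.10664275 -0.9938964 ]]
side [[416.27327702   0.         310.67588814]
 [  0.         416.27327702 203.37855001]
 [  0.           0.           1.        ]] [ 0.54417247 -1.14834477  0.76534626] [[ 0.9980884  -0.04206172  0.04528093]
 [-0.06105527 -0.55747895  0.82794292]
 [-0.00958154 -0.82912486 -0.55898136]]
```

View pics/top0.png

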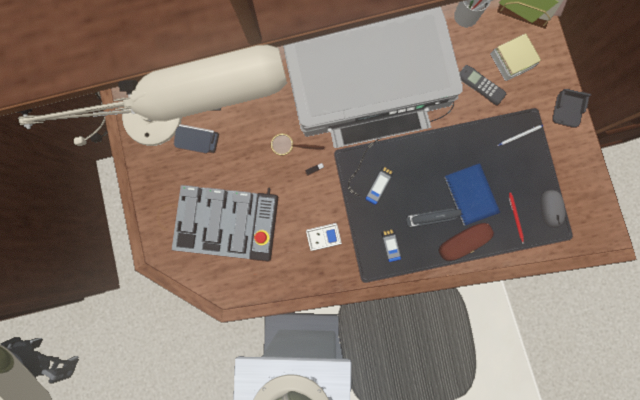

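View pics/side0.png

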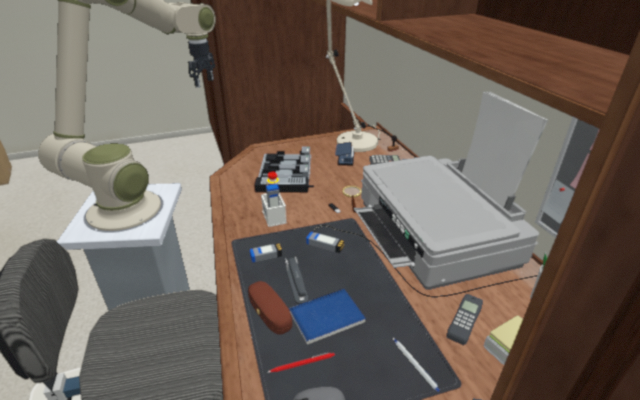

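Top: charger at (172–278,185–262) with the knob at (262,238); box at (323,237); short pack (391,245), middle pack (378,185). Side: knob (272,178), box (273,205). Zooming in.

```bash
cat > h.py <<'E'
import numpy as np, cv2
from rig import env, optics
def cam(n): return optics.get_image(n)
def ray(d,uv):
    K=d['intrinsics']; R=np.array(d['orientation'])
    v=R@np.linalg.solve(K,np.array([uv[0],uv[1],1.])); return np.array(d['origin']),v
def onz(d,uv,z):
    o,v=ray(d,uv); return o+v*(z-o[2])/v[2]
def proj(d,p):
    c=np.array(d['orientation']).T@(np.array(p)-d['origin']); q=d['intrinsics']@c; return q[:2]/q[2]
def two(d1,u1,d2,u2):
    o1,a=ray(d1,u1);o2,b=ray(d2,u2)
    s=np.linalg.lstsq(np.c_[a,-b],o2-o1,rcond=None)[0]
    p,q=o1+a*s[0],o2+b*s[1]; return (p+q)/2,np.linalg.norm(p-q)
E
python3 - <<'E'
from h import *
d=cam('top'); im=d['image'][:,:,::-1].copy()
up=lambda x0,x1,y0,y1:cv2.resize(im[y0:y1,x0:x1],None,fx=4,fy=4,interpolation=cv2.INTER_CUBIC)
o=np.hstack([up(170,280,160,270),up(300,345,160,270),up(362,407,160,270)])
cv2.imwrite('pics/crop1.png',o)
hsv=cv2.cvtColor(im,cv2.COLOR_BGR2HSV)
def blobs(name,lo,hi,roi,z):
    m=cv2.inRange(hsv,lo,hi); k=np.zeros_like(m); x0,x1,y0,y1=roi; k[y0:y1,x0:x1]=m[y0:y1,x0:x1]
    n,l,st,c=cv2.connectedComponentsWithStats(k)
    for i in range(1,n):
        if st[i,4]>6: 
            r=cv2.minAreaRect(np.argwhere(l==i)[:,::-1].astype(np.float32)); print(name,st[i],c[i].round(1),onz(d,c[i],z).round(4),np.round(r[1],1),round(r[2],1))
blobs('red',(0,150,120),(8,255,255),(240,285,220,260),.061)
blobs('blue',(100,120,80),(125,255,255),(300,345,215,260),.128)
blobs('blue',(100,120,80),(125,255,255),(362,407,160,270),.027)
blobs('yel',(15,90,90),(35,255,255),(362,407,160,270),.027)
for n in[(0,0,100)]: blobs('white',(0,0,130),(180,70,255),(300,345,215,260),.066); blobs('grey',(0,0,100),(180,80,255),(362,407,160,270),.027)
E
```

```text
red [255 232  11  11  94] [260.2 237. ] [0.4816 0.0894 0.061 ] [10. 10.] 90.0
blue [327 230   9  12  83] [331.  235.5] [ 0.4883 -0.1014  0.128 ] [11.2  7.3] 78.7
blue [372 191   7   5  18] [374.7 193.2] [ 0.6093 -0.22    0.027 ] [7.2 2.2] 26.6
blue [366 197  11   7  39] [370.7 200.1] [ 0.5898 -0.209   0.027 ] [11.6  3.1] 26.6
blue [389 250   8   4  19] [392.5 251.2] [ 0.4505 -0.2696  0.027 ] [2.2 7.3] 76.0
blue [388 257  13   5  37] [394.2 258.9] [ 0.4297 -0.2744  0.027 ] [ 2.9 12.4] 76.0
yel [383 167   9   7  31] [387.1 170.2] [ 0.6746 -0.2541  0.027 ] [8.9 3.6] 26.6
yel [384 230   9   5  31] [387.8 231.9] [ 0.5028 -0.2567  0.027 ] [3.3 8.5] 80.5
white [306 223  36  28 639] [322.1 236.6] [ 0.4857 -0.0771  0.066 ] [22.6 33. ] 76.8
grey [367 171  24  31 339] [378.9 185.2] [ 0.632  -0.2315  0.027 ] [12.5 30. ] 28.6
grey [383 235  18  24 259] [391.1 245.6] [ 0.4656 -0.2658  0.027 ] [22.3 12.6] 76.0
```

View pics/crop1.png

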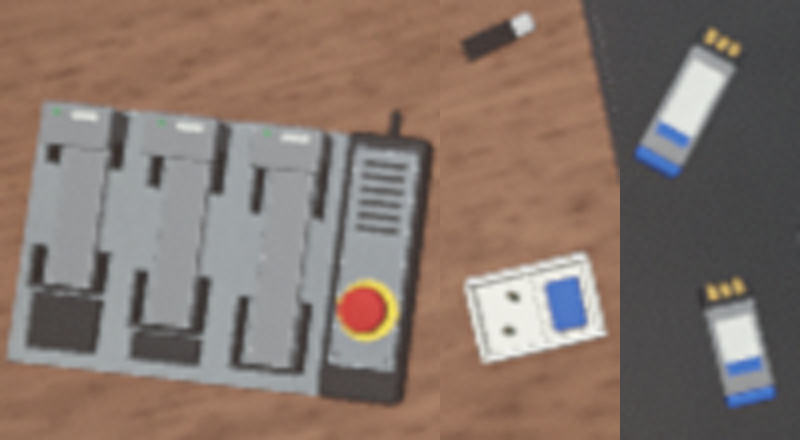

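Crop: hood ends are at the top (far side); from left the bays are short, middle, long (front walls at crop v≈290, 330, 370). Packs lie terminals-up, box pack is the blue rectangle at crop (565,303). One more zoom for the charger pose plus the first move numbers.

```bash
cat >> h.py <<'E'
from scipy.spatial.transform import Rotation as Ro
def Rd(a,tilt=0):   # tool down, closing axis at world angle a (deg), then tilt about tool y
    a=np.radians(a); y=np.array([np.cos(a),np.sin(a),0]); z=np.array([0,0,-1.])
    return np.c_[np.cross(y,z),y,z]@Ro.from_euler('y',tilt,degrees=True).as_matrix()
def mv(p,R):        # numbers of a move from the present pose, in tool axes and units
    s=env.observe(); R0=np.array(s['tool_rot']); d=R0.T@(np.array(p)-s['position'])/.5
    t=np.degrees(Ro.from_matrix(R0.T@R).as_rotvec())/120
    print('shift',d.round(4),'turn',t.round(4),'rows~',round(max(np.linalg.norm(d)*12,np.linalg.norm(t)*120/7.16),1))
E
python3 - <<'E'
from h import *
d=cam('top'); e=cam('side')
x0,y0=170,178
o=cv2.resize(d['image'][y0:y0+85,x0:x0+112,::-1],None,fx=7,fy=7,interpolation=cv2.INTER_CUBIC); cv2.imwrite('pics/crop2.png',o)
hs=cv2.cvtColor(e['image'],cv2.COLOR_RGB2HSV); m=cv2.inRange(hs,(0,150,100),(8,255,255)); m[:, :255]=0;m[:,290:]=0;m[:160]=0;m[195:]=0
c=np.argwhere(m).mean(0)[::-1]; print(c,m.sum()/255, two(d,(260.2,237),e,c))
c0=lambda u,v:((u+.5)/4-.5+170,(v+.5)/4-.5+160)
for n,uv,z in[('plate fl',(8,358),.004),('plate fr',(320,395),.004),('plate bl',(45,102),.046),('block fr',(402,403),.034)]: print(n,onz(d,c0(*uv),z).round(4))
s=env.observe(); print(s['position'])
k=np.array([.4816,.0894])
mv([*k,.15],Rd(83)); mv([*k,.06],Rd(83))
E
```

```text
[271.85454545 174.70909091] 55.0 (array([0.48096602, 0.09060207, 0.05360154]), np.float64(0.0011791589587583067))
plate fl [0.4429 0.3494 0.004 ]
plate fr [0.4217 0.1267 0.004 ]
plate bl [0.6204 0.318  0.046 ]
block fr [0.4187 0.0644 0.034 ]
[0.21855446 0.50457599 0.25005517]
shift [-0.8128 -0.5527  0.2004] turn [-3.000e-04 -1.000e-04 -1.368e-01] rows~ 12.0
shift [-0.8129 -0.5526  0.3804] turn [-3.000e-04 -1.000e-04 -1.368e-01] rows~ 12.6
```

View pics/crop2.png

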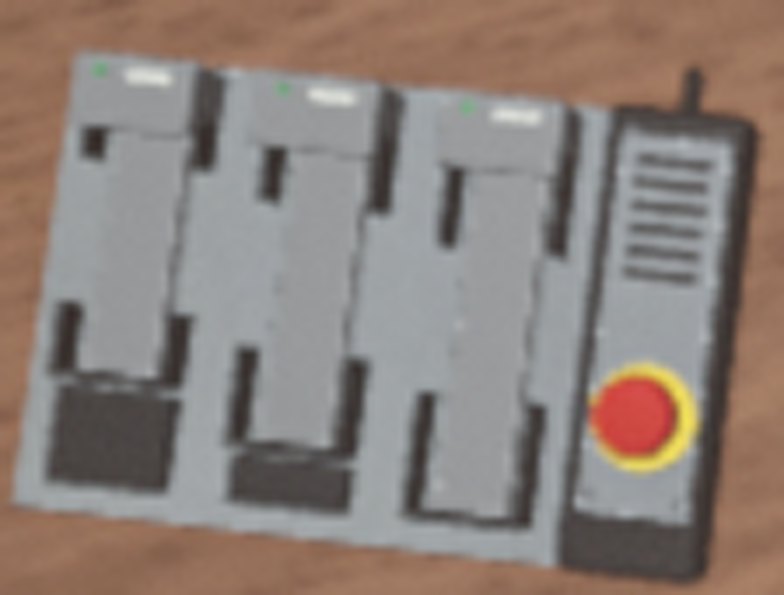

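Charger yaw ≈ −5.4° (front edge (15,502)→(558,565) in the crop), knob near (0.481, 0.090). Moving above the knob.

Call:
arm_command --commands '[-0.3, -0.813, -0.551, 0.22, 0, 0, -0.137, -0.3, -0.813, -0.551, 0.22, 0, 0, -0.137, -0.3, -0.813, -0.551, 0.22, 0, 0, -0.137, -0.3, -0.813, -0.551, 0.22, 0, 0, -0.137, -0.3, -0.813, -0.551, 0.22, 0, 0, -0.137, -0.3, -0.813, -0.551, 0.22, 0, 0, -0.137, -0.3, -0.813, -0.551, 0.22, 0, 0, -0.137, -0.3, -0.813, -0.551, 0.22, 0, 0, -0.137, -0.3, -0.813, -0.551, 0.22, 0, 0, -0.137, -0.3, -0.813, -0.551, 0.22, 0, 0, -0.137, -0.3, -0.813, -0.551, 0.22, 0, 0, -0.137, -0.3, -0.813, -0.551, 0.22, 0, 0, -0.137]' --newtons 60

```text
time_s: 1.25
position: [0.4776, 0.0966, 0.1422]
tool_rot: [[-0.993, 0.122, 0.0], [0.122, 0.993, 0.0], [-0.0, 0.0, -1.0]]
ft_force: [0.5, 0.9, 0.6]
grip_width: 0.0557
gripper_force: 0.0
```

```bash
python3 - <<'E'
from h import *
d=cam('top')
c2=lambda u,v:((u+.5)/7-.5+170,(v+.5)/7-.5+178)
C=np.array([[.9955,.0945],[-.0945,.9955]]); o=np.array([.5245,.2285])
for n,uv,z in[('hoodS',(75,122),.046),('hoodS',(190,133),.046),('hoodM',(250,143),.046),('hoodM',(372,155),.046),('hoodL',(438,165),.046),('hoodL',(555,175),.046),('US',(55,375),.028),('US',(185,388),.028),('UM',(228,445),.028),('UM',(355,460),.028),('UL',(405,515),.028),('UL',(530,527),.028),('floorS',(80,378),.028),('floorS',(165,385),.028)]:
    p=onz(d,c2(*uv),z)[:2]; print(n,p.round(4),(C.T@(p-o)).round(4))
s=env.observe(); print(s['time_s'],s['position'],s['q'],s['grip_width'])
mv([.481,.090,.058],Rd(84.6))
E
```

```text
hoodS [0.5928 0.3181] [0.0596 0.0957]
hoodS [0.5893 0.272 ] [0.0604 0.0495]
hoodM [0.5857 0.248 ] [0.0591 0.0252]
hoodM [0.5818 0.1993] [ 0.0598 -0.0236]
hoodL [0.5783 0.173 ] [ 0.0589 -0.0502]
hoodL [0.5752 0.1266] [ 0.0601 -0.0967]
US [0.4934 0.327 ] [-0.0403  0.0951]
US [0.4893 0.2746] [-0.0394  0.0425]
UM [0.4671 0.2562] [-0.0597  0.0222]
UM [0.4623 0.2053] [-0.0598 -0.029 ]
UL [0.4411 0.1845] [-0.0789 -0.0517]
UL [0.4375 0.1347] [-0.0778 -0.1016]
floorS [0.4924 0.3169] [-0.0403  0.085 ]
floorS [0.4903 0.2826] [-0.0392  0.0507]
1.3 [0.48116453 0.09145593 0.14070129] [ -3.06016666  22.52704681  93.61343223  -0.13059075  63.79166914
 -85.77460261] 0.05538681825798718
shift [ 0.0002 -0.0026  0.1654] turn [-0.0009  0.0006 -0.0152] rows~ 2.0
```

Call:
arm_command --commands '[-0.3, 0, -0.0026, 0.08, 0, 0, -0.015, -0.3, 0, -0.0026, 0.16, 0, 0, -0.015, -0.3, 0, -0.0026, 0.165, 0, 0, -0.015, -0.3, 0, -0.0026, 0.165, 0, 0, -0.015, 1, 0, -0.0026, 0.165, 0, 0, -0.015, 1, 0, -0.0026, 0.165, 0, 0, -0.015, 1, 0, -0.0026, 0.165, 0, 0, -0.015, 1, 0, -0.0026, 0.165, 0, 0, -0.015, 1, 0, -0.0026, 0.165, 0, 0, -0.015, 1, 0, -0.0026, 0.155, 0, 0, -0.015, 1, 0, -0.0026, 0.145, 0, 0, -0.015, 1, 0, -0.0026, 0.14, 0, 0, -0.015]' --newtons 60

```text
time_s: 2.3
position: [0.4769, 0.0925, 0.0753]
tool_rot: [[-0.996, 0.088, 0.001], [0.088, 0.996, -0.01], [-0.002, -0.01, -1.0]]
ft_force: [-6.4, -37.9, 4.0]
grip_width: 0.0309
gripper_force: 61.2
```

Call:
arm_command --commands '[1, 0, 0.005, 0, 0, 0, 0, 1, 0, 0.005, -0.004, 0, 0, 0, -0.3, 0, 0.005, -0.004, 0, 0, 0, -0.3, 0, 0.005, -0.004, 0, 0, 0, -0.3, 0, 0.005, -0.004, 0, 0, 0, -0.3, 0, 0.005, -0.004, 0, 0, 0, -0.3, 0, 0.005, -0.08, 0, 0, 0, -0.3, 0, 0.005, -0.16, 0, 0, 0, -0.3, 0, 0.005, -0.2, 0, 0, 0, -0.3, 0, 0.005, -0.2, 0, 0, 0]'

```text
time_s: 3.13
position: [0.4787, 0.1005, 0.1778]
tool_rot: [[-0.996, 0.089, 0.01], [0.089, 0.996, -0.0], [-0.01, 0.001, -1.0]]
ft_force: [0.6, -0.2, 0.2]
grip_width: 0.0558
gripper_force: 0.0
```

```bash
python3 - <<'E'
from h import *
e=cam('side'); d=cam('top')
hs=cv2.cvtColor(e['image'],cv2.COLOR_RGB2HSV); m=cv2.inRange(hs,(0,150,100),(8,255,255)); m[:, :255]=0;m[:,290:]=0;m[:150]=0;m[195:]=0
a=np.argwhere(m); print(a.mean(0)[::-1],len(a),a.min(0),a.max(0), proj(e,(.481,.09,.061)),proj(e,(.481,.09,.073)))
a=cv2.resize(e['image'][135:225,235:315,::-1],None,fx=5,fy=5,interpolation=cv2.INTER_CUBIC)
cv2.imwrite('pics/s1.png',a)
s=env.observe(); print(s['position'],s['ft_force'],s['grip_width'])
# pack in box seen in both views
hb=lambda d:cv2.inRange(cv2.cvtColor(d['image'],cv2.COLOR_RGB2HSV),(100,120,80),(125,255,255))
m=hb(e); m[:,:255]=0;m[:,295:]=0;m[:175]=0;m[225:]=0; b=np.argwhere(m); print(b.mean(0)[::-1],b.min(0),b.max(0))
E
```

```text
[271.83076923 171.67692308] 65 [168 267] [176 276] [271.90076336 172.89502002] [271.68226511 169.8113646 ]
[0.47691716 0.10030442 0.17354439] [ 0.01892841  0.22845609 -1.04427911] 0.05532956833096277
[272.10344828 188.43678161] [184 266] [196 278]
```

View pics/s1.png

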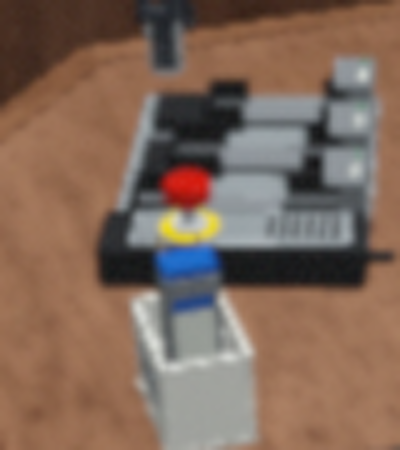

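The knob is up: stem visible under the red head at crop (187,210). Now the short pack.

```bash
python3 - <<'E'
from h import *
mv([.4663,-.2656,.174],Rd(103.6)); mv([.4663,-.2656,.075],Rd(103.6))
E
```

```text
shift [-0.0443 -0.7308 -0.001 ] turn [-1.000e-04  1.200e-03 -1.561e-01] rows~ 8.8
shift [-0.0438 -0.7308  0.197 ] turn [-1.000e-04  1.200e-03 -1.561e-01] rows~ 9.1
```

Call:
arm_command --commands '[-0.4, -0.044, -0.731, 0, 0, 0, -0.156, -0.4, -0.044, -0.731, 0, 0, 0, -0.156, -0.4, -0.044, -0.731, 0, 0, 0, -0.156, -0.4, -0.044, -0.731, 0, 0, 0, -0.156, -0.4, -0.044, -0.731, 0, 0, 0, -0.156, -0.4, -0.044, -0.731, 0, 0, 0, -0.156, -0.4, -0.044, -0.731, 0, 0, 0, -0.156, -0.4, -0.044, -0.731, 0.04, 0, 0, -0.156, -0.4, -0.044, -0.731, 0.12, 0, 0, -0.156, -0.4, -0.044, -0.731, 0.197, 0, 0, -0.156, -0.4, -0.044, -0.731, 0.197, 0, 0, -0.156, -0.4, -0.044, -0.731, 0.197, 0, 0, -0.156]'

```text
time_s: 4.23
position: [0.4636, -0.2658, 0.069]
tool_rot: [[-0.973, -0.232, -0.007], [-0.232, 0.973, 0.007], [0.006, 0.008, -1.0]]
ft_force: [0.2, -0.1, -0.1]
grip_width: 0.0596
gripper_force: 0.0
```

Call:
arm_command --commands '[-0.4, 0, 0, 0, 0, 0, 0, -0.4, 0, 0, 0, 0, 0, 0]'

```text
time_s: 4.4
position: [0.4662, -0.2657, 0.0749]
tool_rot: [[-0.972, -0.235, 0.001], [-0.235, 0.972, -0.0], [-0.001, -0.001, -1.0]]
ft_force: [0.7, 0.9, 0.2]
grip_width: 0.0594
gripper_force: 0.0
```

```bash
python3 - <<'E'
from h import *
print(env.observe()['q'].round(0))
mv([.4663,-.2656,.0255],Rd(103.6))
E
```

```text
[ -42.   32.   91.    0.   58. -146.]
shift [-0.0001  0.0002  0.0989] turn [-0.0003  0.0003 -0.0001] rows~ 1.2
```

Call:
arm_command --commands '[-0.4, 0, 0, 0.05, 0, 0, 0, -0.4, 0, 0, 0.08, 0, 0, 0, -0.4, 0, 0, 0.098, 0, 0, 0, -0.4, 0, 0, 0.098, 0, 0, 0, 1, 0, 0, 0.098, 0, 0, 0, 1, 0, 0, 0.098, 0, 0, 0, 1, 0, 0, 0.098, 0, 0, 0, 1, 0, 0, 0.098, 0, 0, 0, 1, 0, 0, 0.098, 0, 0, 0, 1, 0, 0, 0.04, 0, 0, 0, 1, 0, 0, -0.04, 0, 0, 0, 1, 0, 0, -0.12, 0, 0, 0]' --newtons 45

```text
time_s: 5.4
position: [0.4653, -0.2658, 0.1355]
tool_rot: [[-0.972, -0.234, -0.001], [-0.234, 0.972, 0.001], [0.001, 0.001, -1.0]]
ft_force: [0.5, -0.7, -1.4]
grip_width: 0.0332
gripper_force: 45.5
```

```bash
cat >> h.py <<'E'
A=-5.4; c_,s_=np.cos(np.radians(A)),np.sin(np.radians(A)); CR=np.array([[c_,-s_],[s_,c_]]); O=np.array([.5245,.2275])
def ch(x,y): return O+CR@[x,y]
E
python3 - <<'E'
from h import *
p=ch(.012,.074); print(p); mv([*p,.20],Rd(84.6)); mv([*p,.075],Rd(84.6))
E
```

```text
[0.54341076 0.30004229]
shift [-0.4166  1.0638 -0.1279] turn [ 0.0006 -0.0005  0.1578] rows~ 13.8
shift [-0.4168  1.0635  0.1221] turn [ 0.0006 -0.0005  0.1578] rows~ 13.8
```

Call:
arm_command --commands '[1, 0, 0, -0.06, 0, 0, 0, 1, -0.04, 0.03, -0.13, 0, 0, 0.02, 1, -0.39, 0.98, -0.13, 0, 0, 0.158, 1, -0.39, 0.98, -0.13, 0, 0, 0.158, 1, -0.39, 0.98, -0.13, 0, 0, 0.158, 1, -0.39, 0.98, -0.13, 0, 0, 0.158, 1, -0.39, 0.98, -0.13, 0, 0, 0.158, 1, -0.39, 0.98, -0.13, 0, 0, 0.158, 1, -0.39, 0.98, -0.13, 0, 0, 0.158, 1, -0.39, 0.98, -0.13, 0, 0, 0.158, 1, -0.39, 0.98, -0.13, 0, 0, 0.158, 1, -0.39, 0.98, -0.13, 0, 0, 0.158]'

```text
time_s: 6.4
position: [0.5292, 0.1633, 0.1996]
tool_rot: [[-0.996, 0.094, 0.001], [0.094, 0.996, 0.0], [-0.001, 0.0, -1.0]]
ft_force: [0.8, -0.6, -1.5]
grip_width: 0.0333
gripper_force: 45.5
```

```bash
python3 - <<'E'
from h import *
p=ch(.012,.074); s=env.observe(); print(s['position'],s['q'].round(0),s['grip_width']); mv([*p,.075],Rd(84.6))
E
```

```text
[0.5291526  0.16328906 0.1996013 ] [  5.  25.  79.  -0.  77. -80.] 0.033302701718760784
shift [-0.0023  0.275   0.2492] turn [ 0.      0.0004 -0.0001] rows~ 4.5
```

Call:
arm_command --commands '[1, 0, 0.1, 0, 0, 0, 0, 1, 0, 0.18, 0, 0, 0, 0, 1, 0, 0.24, 0.04, 0, 0, 0, 1, 0, 0.26, 0.12, 0, 0, 0, 1, 0, 0.26, 0.19, 0, 0, 0, 1, 0, 0.26, 0.23, 0, 0, 0, 1, 0, 0.26, 0.24, 0, 0, 0, 1, 0, 0.26, 0.24, 0, 0, 0, 1, 0, 0.26, 0.24, 0, 0, 0]'

```text
time_s: 7.15
position: [0.5426, 0.2906, 0.0805]
tool_rot: [[-0.995, 0.095, 0.002], [0.095, 0.995, 0.001], [-0.002, 0.001, -1.0]]
ft_force: [-1.1, -0.2, -0.9]
grip_width: 0.0331
gripper_force: 45.5
```

```bash
python3 - <<'E'
from h import *
p=ch(.012,.074); s=env.observe(); print(s['position']); mv([*p,.034],Rd(84.6)); mv([*ch(.012+.019,.074),.034],Rd(84.6))
d=cam('top'); cv2.imwrite('pics/t2.png',cv2.resize(d['image'][165:275,160:280,::-1],None,fx=5,fy=5,interpolation=cv2.INTER_CUBIC))
E
```

```text
[0.54260549 0.29057763 0.08050683]
shift [0.0004 0.0189 0.093 ] turn [ 0.0004  0.0011 -0.0003] rows~ 1.1
shift [-0.0376  0.0189  0.0931] turn [ 0.0004  0.0011 -0.0003] rows~ 1.2
```

View pics/t2.png

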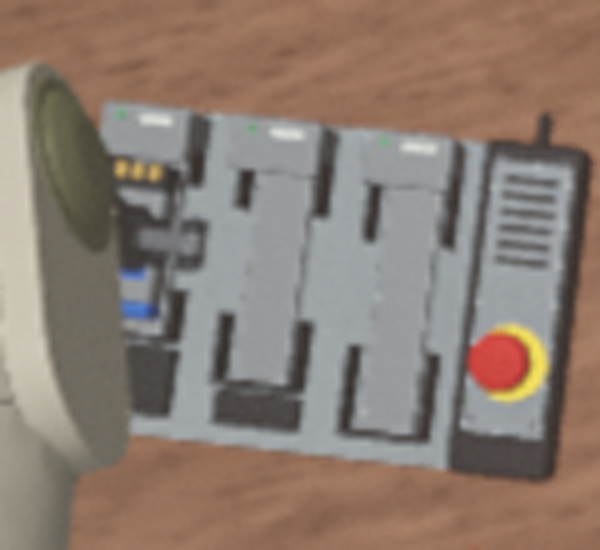

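The pack is held, strips at crop (137,170) just before the hood edge, tool ~9 mm too far right; shifting then lowering.

Call:
arm_command --commands '[1, 0, 0.019, 0, 0, 0, 0, 1, 0, 0.019, 0, 0, 0, 0, 1, 0, 0.019, 0.03, 0, 0, 0, 1, 0, 0.019, 0.055, 0, 0, 0, 1, 0, 0.019, 0.075, 0, 0, 0, 1, 0, 0.019, 0.09, 0, 0, 0, 1, 0, 0.019, 0.093, 0, 0, 0, 1, 0, 0.019, 0.093, 0, 0, 0]'

```text
time_s: 7.87
position: [0.543, 0.3003, 0.0345]
tool_rot: [[-0.996, 0.094, 0.002], [0.094, 0.996, 0.0], [-0.002, 0.001, -1.0]]
ft_force: [-4.8, -2.6, 12.8]
grip_width: 0.033
gripper_force: 49.3
```

```bash
python3 - <<'E'
from h import *
s=env.observe(); print(s['position'],s['ft_force'],CR.T@(s['position'][:2]-O)); mv([*ch(.028,.074),.034],Rd(84.6))
E
```

```text
[0.5430484  0.30026491 0.0345369 ] [-4.80159267 -2.62056639 12.77083451] [0.01161829 0.07418754]
shift [-0.0328 -0.0004  0.0011] turn [0.0003 0.0009 0.    ] rows~ 0.4
```

Call:
arm_command --commands '[1, -0.008, 0, -0.0015, 0, 0, 0, 1, -0.016, 0, -0.0015, 0, 0, 0, 1, -0.024, 0, -0.0015, 0, 0, 0, 1, -0.03, 0, -0.0015, 0, 0, 0, 1, -0.034, 0, -0.0015, 0, 0, 0, 1, -0.038, 0, -0.0015, 0, 0, 0, 1, -0.038, 0, -0.0015, 0, 0, 0]'

```text
time_s: 8.45
position: [0.5583, 0.2991, 0.0345]
tool_rot: [[-0.996, 0.094, -0.007], [0.094, 0.996, 0.0], [0.007, -0.0, -1.0]]
ft_force: [-20.9, 1.1, 18.6]
grip_width: 0.0329
gripper_force: 50.0
```

Call:
arm_command --commands '[1, -0.034, 0, 0, 0, 0, 0, -0.3, -0.034, 0, 0, 0, 0, 0, -0.3, -0.034, 0, 0, 0, 0, 0, -0.3, -0.034, 0, 0, 0, 0, 0, -0.3, -0.034, 0, -0.05, 0, 0, 0, -0.3, -0.034, 0, -0.13, 0, 0, 0, -0.3, -0.034, 0, -0.21, 0, 0, 0, -0.3, -0.034, 0, -0.29, 0, 0, 0, -0.3, -0.034, -0.07, -0.32, 0, 0, 0, -0.3, -0.034, -0.14, -0.32, 0, 0, 0, -0.3, -0.034, -0.22, -0.32, 0, 0, 0, -0.3, -0.034, -0.22, -0.32, 0, 0, 0]'

```text
time_s: 9.45
position: [0.5683, 0.1819, 0.194]
tool_rot: [[-0.995, 0.099, 0.001], [0.099, 0.995, -0.002], [-0.001, -0.002, -1.0]]
ft_force: [0.7, 0.1, -0.3]
grip_width: 0.0555
gripper_force: 0.0
```

```bash
python3 - <<'E'
from h import *
s=env.observe(); print(s['position'],s['grip_width'],s['ft_force']); mv([.6322,-.2316,.19],Rd(62)); mv([.6322,-.2316,.075],Rd(62))
E
```

```text
[0.56833302 0.18185351 0.19404253] 0.055533214962261025 [ 0.70076379  0.07477418 -0.31920735]
shift [-0.209  -0.8102  0.0096] turn [-0.0006  0.0008  0.186 ] rows~ 10.0
shift [-0.2087 -0.8098  0.2396] turn [-0.0006  0.0008  0.186 ] rows~ 10.4
```

Call:
arm_command --commands '[-0.4, -0.209, -0.81, 0, 0, 0, 0.186, -0.4, -0.209, -0.81, 0, 0, 0, 0.186, -0.4, -0.209, -0.81, 0, 0, 0, 0.186, -0.4, -0.209, -0.81, 0, 0, 0, 0.186, -0.4, -0.209, -0.81, 0, 0, 0, 0.186, -0.4, -0.209, -0.81, 0, 0, 0, 0.186, -0.4, -0.209, -0.81, 0, 0, 0, 0.186, -0.4, -0.209, -0.81, 0, 0, 0, 0.186, -0.4, -0.209, -0.81, 0.06, 0, 0, 0.186, -0.4, -0.209, -0.81, 0.13, 0, 0, 0.186, -0.4, -0.209, -0.81, 0.2, 0, 0, 0.186, -0.4, -0.209, -0.81, 0.23, 0, 0, 0.186]'

```text
time_s: 10.45
position: [0.6337, -0.2287, 0.0756]
tool_rot: [[-0.884, 0.468, -0.0], [0.468, 0.884, -0.0], [-0.0, -0.0, -1.0]]
ft_force: [1.2, 0.7, -0.5]
grip_width: 0.0598
gripper_force: 0.0
```

Call:
arm_command --commands '[-0.4, 0, 0, 0, 0, 0, 0, -0.4, 0, 0, 0, 0, 0, 0]'

```text
time_s: 10.62
position: [0.6339, -0.2258, 0.0776]
tool_rot: [[-0.885, 0.466, -0.002], [0.466, 0.885, 0.001], [0.002, 0.0, -1.0]]
ft_force: [0.2, -0.1, 1.2]
grip_width: 0.0597
gripper_force: 0.0
```

```bash
python3 - <<'E'
from h import *
d=cam('top'); m=cv2.inRange(cv2.cvtColor(d['image'],cv2.COLOR_RGB2HSV),(15,90,90),(35,255,255)); n,l,st,c=cv2.connectedComponentsWithStats(m[180:230,180:215])
for i in range(1,n): print(st[i],CR.T@(onz(d,c[i]+[180,180],.036)[:2]-O))
s=env.observe(); print(s['position'],s['time_s']); mv([.6322,-.2316,.0255],Rd(62))
E
```

```text
[ 0.63475501 -0.22579301  0.07975075] 10.6667
shift [-0.0007 -0.0127  0.1085] turn [0.     0.0009 0.0023] rows~ 1.3
```

Call:
arm_command --commands '[-0.4, 0, -0.013, 0.02, 0, 0, 0.002, -0.4, 0, -0.013, 0.06, 0, 0, 0.002, -0.4, 0, -0.013, 0.09, 0, 0, 0.002, -0.4, 0, -0.013, 0.107, 0, 0, 0.002, -0.4, 0, -0.013, 0.107, 0, 0, 0.002, 1, 0, -0.013, 0.107, 0, 0, 0.002, 1, 0, -0.013, 0.107, 0, 0, 0.002, 1, 0, -0.013, 0.107, 0, 0, 0.002, 1, 0, -0.013, 0.107, 0, 0, 0.002, 1, 0, -0.013, 0.04, 0, 0, 0.002, 1, 0, -0.013, -0.04, 0, 0, 0.002, 1, 0, -0.013, -0.1, 0, 0, 0.002]'

```text
time_s: 11.67
position: [0.6311, -0.2318, 0.131]
tool_rot: [[-0.883, 0.469, 0.002], [0.469, 0.883, -0.001], [-0.002, -0.0, -1.0]]
ft_force: [0.2, -0.3, -1.2]
grip_width: 0.0332
gripper_force: 46.2
```

```bash
python3 - <<'E'
from h import *
p=ch(.002,0); mv([*p,.19],Rd(84.6)); mv([*p,.075],Rd(84.6))
E
```

```text
shift [ 0.6154  0.7128 -0.1192] turn [-0.0002  0.0008 -0.1881] rows~ 11.4
shift [0.6158 0.7128 0.1108] turn [-0.0002  0.0008 -0.1881] rows~ 11.4
```

Call:
arm_command --commands '[1, 0.03, 0.035, -0.06, 0, 0, -0.02, 1, 0.615, 0.713, -0.11, 0, 0, -0.188, 1, 0.615, 0.713, -0.11, 0, 0, -0.188, 1, 0.615, 0.713, -0.11, 0, 0, -0.188, 1, 0.615, 0.713, -0.11, 0, 0, -0.188, 1, 0.615, 0.713, -0.11, 0, 0, -0.188, 1, 0.615, 0.713, -0.11, 0, 0, -0.188, 1, 0.615, 0.713, -0.11, 0, 0, -0.188, 1, 0.615, 0.713, -0.11, 0, 0, -0.188, 1, 0.615, 0.713, -0.11, 0, 0, -0.188, 1, 0.615, 0.713, -0.11, 0, 0, -0.188, 1, 0.615, 0.713, -0.11, 0, 0, -0.188]'

```text
time_s: 12.67
position: [0.5253, 0.2302, 0.1837]
tool_rot: [[-0.996, 0.093, 0.0], [0.093, 0.996, 0.001], [-0.0, 0.001, -1.0]]
ft_force: [1.0, 0.5, -1.2]
grip_width: 0.033
gripper_force: 46.3
```

Call:
arm_command --commands '[1, 0, 0, 0.06, 0, 0, 0, 1, 0, 0, 0.12, 0, 0, 0, 1, 0, 0, 0.18, 0, 0, 0, 1, 0, 0, 0.21, 0, 0, 0, 1, 0, 0, 0.21, 0, 0, 0, 1, 0, 0, 0.21, 0, 0, 0, 1, 0, 0, 0.21, 0, 0, 0]'

```text
time_s: 13.25
position: [0.5274, 0.2275, 0.0796]
tool_rot: [[-0.996, 0.095, 0.002], [0.095, 0.996, 0.001], [-0.002, 0.001, -1.0]]
ft_force: [0.0, 0.1, -0.9]
grip_width: 0.0331
gripper_force: 46.2
```

```bash
python3 - <<'E'
from h import *
p=ch(.002,0); s=env.observe(); print(s['position'],s['grip_width']); mv([*p,.0345],Rd(84.6))
d=cam('top'); m=cv2.inRange(cv2.cvtColor(d['image'],cv2.COLOR_RGB2HSV),(15,90,90),(35,255,255)); n,l,st,c=cv2.connectedComponentsWithStats(m[180:230,180:245])
for i in range(1,n): print(st[i],CR.T@(onz(d,c[i]+[180,180],s['position'][2]+.003)[:2]-O))
E
```

```text
[0.52737488 0.22748978 0.07957685] 0.03307010786365292
shift [ 0.0019 -0.0006  0.0901] turn [ 0.0004  0.0011 -0.0002] rows~ 1.1
[30 20  6  4 17] [ 0.050031  -0.0054202]
```

Call:
arm_command --commands '[1, 0.002, 0, 0.02, 0, 0, 0, 1, 0.002, 0, 0.045, 0, 0, 0, 1, 0.002, 0, 0.07, 0, 0, 0, 1, 0.002, 0, 0.085, 0, 0, 0, 1, 0.002, 0, 0.09, 0, 0, 0, 1, 0.002, 0, 0.09, 0, 0, 0]'

```text
time_s: 13.8
position: [0.5254, 0.2274, 0.0347]
tool_rot: [[-0.996, 0.094, 0.001], [0.094, 0.996, -0.0], [-0.001, -0.0, -1.0]]
ft_force: [-7.5, -2.9, 14.3]
grip_width: 0.033
gripper_force: 49.5
```

Call:
arm_command --commands '[1, -0.008, 0, -0.0015, 0, 0, 0, 1, -0.016, 0, -0.0015, 0, 0, 0, 1, -0.024, 0, -0.0015, 0, 0, 0, 1, -0.03, 0, -0.0015, 0, 0, 0, 1, -0.034, 0, -0.0015, 0, 0, 0, 1, -0.036, 0, -0.0015, 0, 0, 0, 1, -0.036, 0, -0.0015, 0, 0, 0]'

```text
time_s: 14.38
position: [0.5412, 0.2262, 0.0348]
tool_rot: [[-0.996, 0.094, -0.005], [0.094, 0.996, 0.0], [0.005, -0.0, -1.0]]
ft_force: [-14.5, 1.1, 16.5]
grip_width: 0.0332
gripper_force: 49.7
```

Call:
arm_command --commands '[1, -0.004, 0, 0, 0, 0, 0, -0.3, 0, 0, 0, 0, 0, 0, -0.3, 0, 0, 0, 0, 0, 0, -0.3, 0, 0, 0, 0, 0, 0, -0.3, 0, 0, -0.05, 0, 0, 0, -0.3, 0, 0, -0.13, 0, 0, 0, -0.3, 0, 0, -0.21, 0, 0, 0, -0.3, 0, 0, -0.29, 0, 0, 0, -0.3, 0, 0, -0.34, 0, 0, 0, -0.3, 0, 0, -0.34, 0, 0, 0, -0.3, 0, 0, -0.34, 0, 0, 0]'

```text
time_s: 15.3
position: [0.5442, 0.2257, 0.2049]
tool_rot: [[-0.995, 0.095, 0.003], [0.095, 0.996, 0.001], [-0.003, 0.001, -1.0]]
ft_force: [-0.7, 0.7, -0.8]
grip_width: 0.0557
gripper_force: 0.0
```

```bash
python3 - <<'E'
from h import *
s=env.observe(); print(s['position'],s['grip_width'],s['ft_force']); mv([.4883,-.1014,.2],Rd(14)); 
d=cam('top'); hs=cv2.cvtColor(d['image'],cv2.COLOR_RGB2HSV)
m=cv2.inRange(hs,(0,0,120),(180,70,255))|cv2.inRange(hs,(100,120,80),(125,255,255)); k=np.zeros_like(m);k[215:260,300:347]=m[215:260,300:347]
n,l,st,c=cv2.connectedComponentsWithStats(k); i=1+st[1:,4].argmax(); r=cv2.minAreaRect(np.argwhere(l==i)[:,::-1].astype(np.float32)); bp=cv2.boxPoints(r)
print([onz(d,b,.066)[:2].round(4) for b in bp],onz(d,r[0],.066))
m=cv2.inRange(hs,(100,110,60),(125,255,255));k[:]=0;k[215:260,315:347]=m[215:260,315:347];bp=cv2.boxPoints(cv2.minAreaRect(np.argwhere(k)[:,::-1].astype(np.float32)));print([onz(d,b,.128)[:2].round(4) for b in bp])
print(proj(d,(.395,-.16,0)),proj(d,(.395,-.04,0)))
E
```

```text
[0.54424592 0.22570642 0.20491505] 0.055706505221551135 [-0.68543982  0.74817546 -0.77953162]
shift [ 0.0494 -0.6619  0.0091] turn [0.0013 0.0011 0.588 ] rows~ 9.9
[array([ 0.5044, -0.0299]), array([ 0.5262, -0.1152]), array([ 0.4679, -0.13  ]), array([ 0.4462, -0.0451])] [ 0.48609375 -0.08006255  0.066     ]
[array([ 0.5   , -0.0893]), array([ 0.504 , -0.1077]), array([ 0.4761, -0.1138]), array([ 0.472 , -0.0955])]
[351.6694307  270.21607066] [308.73908657 269.24971249]
```

Call:
arm_command --commands '[-0.4, 0.05, -0.662, 0.009, 0, 0, 0.588, -0.4, 0.05, -0.662, 0.009, 0, 0, 0.588, -0.4, 0.05, -0.662, 0.009, 0, 0, 0.588, -0.4, 0.05, -0.662, 0.009, 0, 0, 0.588, -0.4, 0.05, -0.662, 0.009, 0, 0, 0.588, -0.4, 0.05, -0.662, 0.009, 0, 0, 0.588, -0.4, 0.05, -0.662, 0.009, 0, 0, 0.588, -0.4, 0.05, -0.662, 0.009, 0, 0, 0.588, -0.4, 0.05, -0.662, 0.009, 0, 0, 0.588, -0.4, 0.05, -0.662, 0.009, 0, 0, 0.588, -0.4, 0.05, -0.662, 0.009, 0, 0, 0.588, -0.4, 0.05, -0.662, 0.009, 0, 0, 0.588]'

```text
time_s: 16.35
position: [0.487, -0.1013, 0.1981]
tool_rot: [[-0.245, 0.969, -0.002], [0.969, 0.245, 0.001], [0.002, -0.002, -1.0]]
ft_force: [0.6, -0.3, -0.6]
grip_width: 0.0597
gripper_force: 0.0
```

```bash
python3 - <<'E'
from h import *
s=env.observe(); print(s['position'],s['q'].round(0)); mv([.4883,-.1016,.106],Rd(14)); 
E
```

```text
[ 0.48703621 -0.10131646  0.19805791] [-25.  19.  87.  -0.  73. -40.]
shift [-0.0015  0.0027  0.1841] turn [-0.0009 -0.0008  0.0016] rows~ 2.2
```

Call:
arm_command --commands '[-0.4, 0, 0.003, 0.07, 0, 0, 0, -0.4, 0, 0.003, 0.13, 0, 0, 0, -0.4, 0, 0.003, 0.17, 0, 0, 0, -0.4, 0, 0.003, 0.184, 0, 0, 0, -0.4, 0, 0.003, 0.184, 0, 0, 0, 1, 0, 0.003, 0.184, 0, 0, 0, 1, 0, 0.003, 0.184, 0, 0, 0, 1, 0, 0.003, 0.184, 0, 0, 0, 1, 0, 0.003, 0.184, 0, 0, 0, 1, 0, 0.003, 0.184, 0, 0, 0, 1, 0, 0.003, 0.15, 0, 0, 0, 1, 0, 0.003, 0.1, 0, 0, 0]' --newtons 50

```text
time_s: 17.35
position: [0.4878, -0.1006, 0.1486]
tool_rot: [[-0.242, 0.97, -0.004], [0.97, 0.242, 0.002], [0.003, -0.003, -1.0]]
ft_force: [-0.2, 0.2, -1.8]
grip_width: 0.0335
gripper_force: 50.1
```

Call:
arm_command --commands '[1, 0, 0, -0.06, 0, 0, 0, 1, 0, 0, -0.12, 0, 0, 0, 1, 0, 0, -0.18, 0, 0, 0, 1, 0, 0, -0.2, 0, 0, 0, 1, 0, 0, -0.2, 0, 0, 0, 1, 0, 0, -0.2, 0, 0, 0]'

```text
time_s: 17.85
position: [0.4885, -0.1009, 0.2492]
tool_rot: [[-0.242, 0.97, 0.0], [0.97, 0.242, -0.0], [-0.0, 0.0, -1.0]]
ft_force: [-0.5, -0.4, -2.2]
grip_width: 0.0336
gripper_force: 50.3
```

```bash
python3 - <<'E'
from h import *
s=env.observe(); print(s['position'],s['q'].round(0),s['grip_width'],s['ft_force']); mv([.395,-.15,.22],Rd(0)); mv([.395,-.15,.16],Rd(0,40)) 
E
```

```text
[ 0.48853216 -0.10089553  0.24916729] [-25.  17.  82.  -0.  81. -39.] 0.033567676947409926 [-0.45967395 -0.36983053 -2.24838621]
shift [-0.0499 -0.2053  0.0583] turn [1.000e-04 1.000e-04 1.169e-01] rows~ 2.6
shift [-0.0499 -0.2053  0.1783] turn [-0.0408  0.3317  0.1121] rows~ 5.9
```

Call:
arm_command --commands '[1, -0.05, -0.08, 0, 0, 0, 0, 1, -0.05, -0.15, 0, 0, 0, 0.04, 1, -0.05, -0.205, 0.05, 0, 0, 0.117, 1, -0.05, -0.205, 0.1, 0, 0.1, 0.117, 1, -0.05, -0.205, 0.13, -0.02, 0.2, 0.115, 1, -0.05, -0.205, 0.13, -0.041, 0.332, 0.112, 1, -0.05, -0.205, 0.13, -0.041, 0.332, 0.112, 1, -0.05, -0.205, 0.13, -0.041, 0.332, 0.112, 1, -0.05, -0.205, 0.13, -0.041, 0.332, 0.112, 1, -0.05, -0.205, 0.13, -0.041, 0.332, 0.112, 1, -0.05, -0.205, 0.13, -0.041, 0.332, 0.112]'

```text
time_s: 18.77
position: [0.395, -0.1502, 0.183]
tool_rot: [[0.002, 1.0, -0.001], [0.766, -0.001, 0.643], [0.643, -0.002, -0.766]]
ft_force: [-0.1, 0.6, -1.0]
grip_width: 0.0333
gripper_force: 51.0
```

```bash
python3 - <<'E'
from h import *
s=env.observe(); print(s['position'],s['tool_rot'].round(2),s['q'].round(0),s['grip_width'])
t=s['position']+.102*s['tool_rot'][:,2]; print('term',t)
for ti in(65,72):
    th=np.radians(90-ti); z=.102*np.sin(th)+.012*np.cos(th)+.004; print(z); mv([.395,-.16,z],Rd(0,ti)) 
E
```

```text
[ 0.39502914 -0.15023664  0.18303535] [[ 0.    1.   -0.  ]
 [ 0.77 -0.    0.64]
 [ 0.64 -0.   -0.77]] [-51.  24.  93.  24.  95. -56.] 0.033318345980533334
term [ 0.39494822 -0.08461762  0.10494477]
0.05798275614199114
shift [-0.1758  0.0005  0.1789] turn [-1.00e-04  2.08e-01 -1.20e-03] rows~ 3.5
0.04693241162178648
shift [-0.1901  0.0005  0.1958] turn [-1.000e-04  2.663e-01 -1.200e-03] rows~ 4.5
```

Call:
arm_command --commands '[1, -0.02, 0, 0.02, 0, 0.06, 0, 1, -0.05, 0, 0.05, 0, 0.12, 0, 1, -0.08, 0, 0.085, 0, 0.18, 0, 1, -0.11, 0, 0.115, 0, 0.233, 0, 1, -0.14, 0, 0.145, 0, 0.233, 0, 1, -0.165, 0, 0.17, 0, 0.233, 0, 1, -0.178, 0, 0.183, 0, 0.233, 0, 1, -0.178, 0, 0.183, 0, 0.233, 0, 1, -0.178, 0, 0.183, 0, 0.233, 0]'

```text
time_s: 19.52
position: [0.3956, -0.159, 0.0576]
tool_rot: [[-0.001, 1.0, -0.001], [0.376, 0.001, 0.927], [0.927, 0.0, -0.376]]
ft_force: [-0.6, 0.4, -1.3]
grip_width: 0.0335
gripper_force: 51.1
```

```bash
python3 - <<'E'
from h import *
s=env.observe(); print(s['position'],s['tool_rot'].round(2),s['q'].round(0),s['grip_width'],s['ft_force'])
e=cam('side'); cv2.imwrite('pics/s3.png',cv2.resize(e['image'][120:300,180:380,::-1],None,fx=3,fy=3,interpolation=cv2.INTER_CUBIC))
E
```

```text
[ 0.39564985 -0.1589631   0.05759241] [[-0.    1.   -0.  ]
 [ 0.38  0.    0.93]
 [ 0.93  0.   -0.38]] [-56.  48.  94.  32. 100. -70.] 0.03346451554846179 [-0.60799998  0.35937764 -1.33428504]
```

View pics/s3.png

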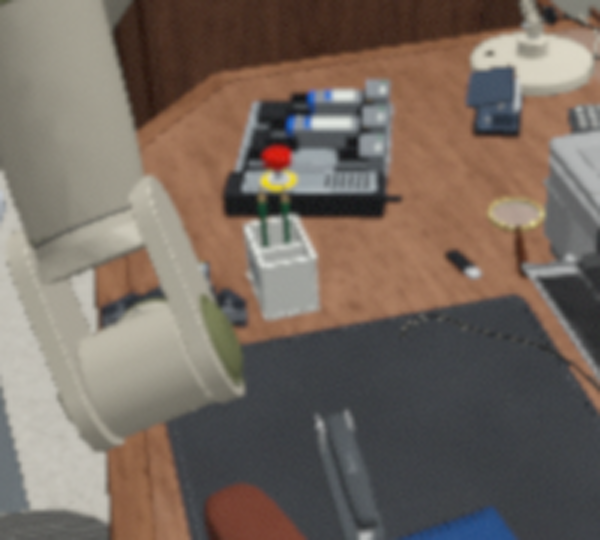

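Short and middle packs are home (white labels at crop (345,97) and (335,122)), knob up at (277,157); the tilted long pack is hidden behind the wrist. Tilt a little further and let go.

Call:
arm_command --commands '[1, -0.008, 0, 0.003, 0, 0.025, 0, 1, -0.018, 0, 0.007, 0, 0.05, 0, 1, -0.026, 0, 0.011, 0, 0.05, 0, 1, -0.026, 0, 0.011, 0, 0.05, 0, -0.4, -0.026, 0, 0.011, 0, 0.05, 0, -0.4, -0.026, 0, 0.011, 0, 0.05, 0, -0.4, -0.026, 0, 0.011, 0, 0.05, 0, -0.4, -0.026, 0, 0.011, 0, 0.05, 0, -0.4, -0.026, 0, 0.011, 0, 0.05, 0, -0.4, -0.026, 0, -0.06, 0, 0.05, 0, -0.4, -0.026, 0, -0.14, 0, 0.05, 0, -0.4, -0.026, 0, -0.2, 0, 0.05, 0]'

```text
time_s: 20.57
position: [0.3954, -0.259, 0.0836]
tool_rot: [[-0.001, 1.0, 0.0], [0.277, -0.0, 0.961], [0.961, 0.001, -0.277]]
ft_force: [0.5, 0.1, -0.2]
grip_width: 0.0599
gripper_force: 0.0
```

```bash
python3 - <<'E'
from h import *
s=env.observe(); print(s['position'],s['q'].round(0),s['grip_width'],s['ft_force'])
mv([.40,-.25,.22],Rd(0)); mv([.41,-.05,.22],Rd(0))
E
```

```text
[ 0.39536882 -0.25903899  0.08358726] [-62.  52.  80.  31. 117. -67.] 0.05993342266460597 [ 0.45096127  0.09635641 -0.1744561 ]
shift [ 0.2672  0.0094 -0.0581] turn [ 3.000e-04 -6.161e-01  2.000e-04] rows~ 10.3
shift [0.3779 0.0294 0.3263] turn [ 3.000e-04 -6.161e-01  2.000e-04] rows~ 10.3
```

Untilt, rising to height at (0.40,−0.25) clear of the top camera's view of the pack.

Call:
arm_command --commands '[-0.4, 0.07, 0.005, -0.02, 0, 0, 0, -0.4, 0.14, 0.009, -0.04, 0, -0.06, 0, -0.4, 0.21, 0.009, -0.058, 0, -0.12, 0, -0.4, 0.267, 0.009, -0.058, 0, -0.18, 0, -0.4, 0.267, 0.009, -0.058, 0, -0.24, 0, -0.4, 0.267, 0.009, -0.058, 0, -0.616, 0, -0.4, 0.267, 0.009, -0.058, 0, -0.616, 0, -0.4, 0.267, 0.009, -0.058, 0, -0.616, 0, -0.4, 0.267, 0.009, -0.058, 0, -0.616, 0, -0.4, 0.267, 0.009, -0.058, 0, -0.616, 0, -0.4, 0.267, 0.009, -0.058, 0, -0.616, 0, -0.4, 0.267, 0.009, -0.058, 0, -0.616, 0]'

```text
time_s: 21.57
position: [0.3997, -0.2464, 0.2197]
tool_rot: [[-0.002, 1.0, 0.002], [1.0, 0.002, -0.005], [-0.005, 0.002, -1.0]]
ft_force: [0.4, 0.8, 0.2]
grip_width: 0.0597
gripper_force: 0.0
```

```bash
python3 - <<'E'
from h import *
s=env.observe(); print(s['position'],s['q'].round(0))
d=cam('top'); cv2.imwrite('pics/t4.png',cv2.resize(d['image'][205:305,255:395,::-1],None,fx=5,fy=5,interpolation=cv2.INTER_CUBIC))
hs=cv2.cvtColor(d['image'],cv2.COLOR_RGB2HSV)
for n,lo,hi in[('b',(100,120,80),(125,255,255)),('y',(15,90,90),(35,255,255))]:
    m=cv2.inRange(hs,lo,hi); k=np.zeros_like(m); k[255:300,285:375]=m[255:300,285:375]
    N,l,st,c=cv2.connectedComponentsWithStats(k)
    for i in range(1,N):
        if st[i,4]>6: print(n,st[i],c[i].round(1),onz(d,c[i],.024).round(4))
E
```

```text
[ 0.39966754 -0.24644887  0.21972566] [-46.  15.  90.  -0.  75. -46.]
b [359 265   3  12  32] [359.9 270.5] [ 0.3963 -0.1816  0.024 ]
b [351 267   3   8  23] [352.  270.3] [ 0.3961 -0.1598  0.024 ]
y [316 266   4   6  21] [317.4 268.6] [ 0.3988 -0.0651  0.024 ]
y [316 273   4   2   8] [317.5 273.5] [ 0.3855 -0.0656  0.024 ]
```

View pics/t4.png

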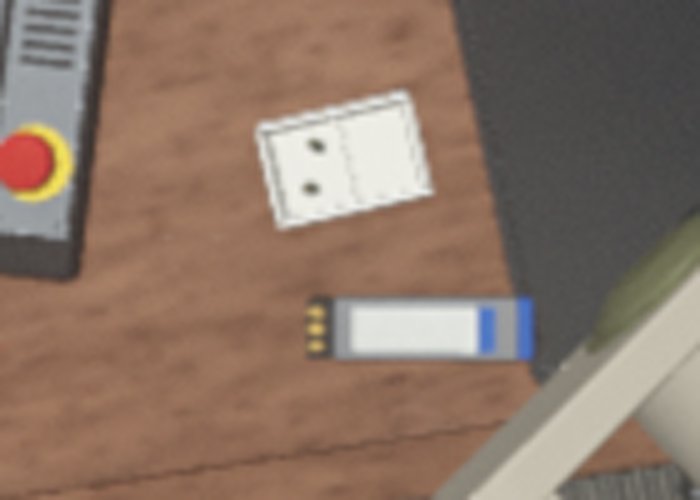

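The long pack lies flat, blue cap at crop (526,328), strips at (316,328), parallel to y. Re-taking it.

```bash
python3 - <<'E'
from h import *
mv([.396,-.1234,.07],Rd(.3)); mv([.396,-.1234,.023],Rd(.3))
E
```

```text
shift [ 0.2465 -0.007   0.2981] turn [ 0.0005  0.0018 -0.0015] rows~ 4.6
shift [ 0.2468 -0.0071  0.3921] turn [ 0.0005  0.0018 -0.0015] rows~ 5.6
```

Call:
arm_command --commands '[-0.4, 0.08, -0.004, 0.03, 0, 0, 0, -0.4, 0.14, -0.007, 0.08, 0, 0, 0, -0.4, 0.2, -0.007, 0.13, 0, 0, 0, -0.4, 0.235, -0.007, 0.19, 0, 0, 0, -0.4, 0.247, -0.007, 0.25, 0, 0, 0, -0.4, 0.247, -0.007, 0.29, 0, 0, 0, -0.4, 0.247, -0.007, 0.3, 0, 0, 0, -0.4, 0.247, -0.007, 0.3, 0, 0, 0, -0.4, 0.247, -0.007, 0.3, 0, 0, 0]'

```text
time_s: 22.37
position: [0.3969, -0.125, 0.0696]
tool_rot: [[0.001, 1.0, 0.001], [1.0, -0.001, 0.001], [0.001, 0.001, -1.0]]
ft_force: [0.4, -0.2, -0.2]
grip_width: 0.0597
gripper_force: 0.0
```

```bash
python3 - <<'E'
from h import *
mv([.396,-.1234,.023],Rd(.3))
E
```

```text
shift [ 0.003  -0.0019  0.0931] turn [ 0.0004 -0.0007 -0.0029] rows~ 1.1
```

Call:
arm_command --commands '[-0.4, 0.003, -0.002, 0.04, 0, 0, 0, -0.4, 0.003, -0.002, 0.075, 0, 0, 0, -0.4, 0.003, -0.002, 0.092, 0, 0, 0, -0.4, 0.003, -0.002, 0.092, 0, 0, 0, 1, 0.003, -0.002, 0.092, 0, 0, 0, 1, 0.003, -0.002, 0.092, 0, 0, 0, 1, 0.003, -0.002, 0.092, 0, 0, 0, 1, 0.003, -0.002, 0.092, 0, 0, 0, 1, 0.003, -0.002, 0.092, 0, 0, 0, 1, 0.003, -0.002, 0.03, 0, 0, 0, 1, 0.003, -0.002, -0.05, 0, 0, 0, 1, 0.003, -0.002, -0.13, 0, 0, 0]'

```text
time_s: 23.37
position: [0.3949, -0.1226, 0.136]
tool_rot: [[0.0, 1.0, -0.001], [1.0, -0.0, 0.002], [0.002, -0.001, -1.0]]
ft_force: [1.0, -0.6, -2.2]
grip_width: 0.033
gripper_force: 51.4
```

```bash
python3 - <<'E'
from h import *
p=ch(-.008,-.074); print(p); mv([*p,.19],Rd(-95.4))
E
```

```text
[0.50957149 0.15458128]
shift [ 0.5547  0.2292 -0.107 ] turn [-1.100e-03 -6.000e-04  7.949e-01] rows~ 13.3
```

Call:
arm_command --commands '[1, 0, 0, -0.07, 0, 0, 0.05, 1, 0.02, 0, -0.11, 0, 0, 0.1, 1, 0.555, 0.229, -0.11, 0, 0, 0.795, 1, 0.555, 0.229, -0.11, 0, 0, 0.795, 1, 0.555, 0.229, -0.11, 0, 0, 0.795, 1, 0.555, 0.229, -0.11, 0, 0, 0.795, 1, 0.555, 0.229, -0.11, 0, 0, 0.795, 1, 0.555, 0.229, -0.11, 0, 0, 0.795, 1, 0.555, 0.229, -0.11, 0, 0, 0.795, 1, 0.555, 0.229, -0.11, 0, 0, 0.795, 1, 0.555, 0.229, -0.11, 0, 0, 0.795, 1, 0.555, 0.229, -0.11, 0, 0, 0.795]'

```text
time_s: 24.37
position: [0.5102, 0.1571, 0.19]
tool_rot: [[0.965, 0.262, 0.001], [0.262, -0.965, 0.002], [0.002, -0.002, -1.0]]
ft_force: [-0.6, -0.6, -2.1]
grip_width: 0.0331
gripper_force: 51.5
```

```bash
python3 - <<'E'
from h import *
p=ch(-.008,-.074); s=env.observe(); print(s['position'],s['q'].round(0)); mv([*p,.08],Rd(-95.4))
E
```

```text
[0.51024967 0.15711411 0.19001833] [ 4. 23. 83.  0. 74. 79.]
shift [-0.0031  0.0049  0.22  ] turn [-0.001  -0.0008  0.1713] rows~ 2.9
```

Call:
arm_command --commands '[1, 0, 0, 0, 0, 0, 0.171, 1, 0, 0, 0, 0, 0, 0.171, 1, 0, 0, 0, 0, 0, 0.171, 1, 0, 0, 0.05, 0, 0, 0.171, 1, 0, 0, 0.12, 0, 0, 0.171, 1, 0, 0, 0.18, 0, 0, 0.171, 1, 0, 0, 0.215, 0, 0, 0.171, 1, 0, 0, 0.215, 0, 0, 0.171, 1, 0, 0, 0.215, 0, 0, 0.171, 1, 0, 0, 0.215, 0, 0, 0.171]'

```text
time_s: 25.2
position: [0.5108, 0.1547, 0.0836]
tool_rot: [[0.996, -0.091, 0.003], [-0.091, -0.996, 0.002], [0.003, -0.002, -1.0]]
ft_force: [-0.5, -0.0, -1.6]
grip_width: 0.033
gripper_force: 51.4
```

```bash
python3 - <<'E'
from h import *
p=ch(-.008,-.074); s=env.observe(); print(s['position'],s['grip_width']); mv([*p,.035],Rd(-95.4))
d=cam('top'); m=cv2.inRange(cv2.cvtColor(d['image'],cv2.COLOR_RGB2HSV),(15,90,90),(35,255,255)); n,l,st,c=cv2.connectedComponentsWithStats(m[180:225,215:255])
for i in range(1,n): print(st[i],CR.T@(onz(d,c[i]+[215,180],s['position'][2]+.002)[:2]-O))
E
```

```text
[0.51078866 0.15469262 0.08362835] 0.03302167407080948
shift [-0.0027  0.0006  0.0972] turn [-0.001  -0.0014  0.0016] rows~ 1.2
[25 23  3  4  9] [ 0.05017347 -0.08326524]
```

Call:
arm_command --commands '[1, -0.002, 0, 0.025, 0, 0, 0.002, 1, -0.003, 0, 0.05, 0, 0, 0.002, 1, -0.003, 0, 0.075, 0, 0, 0.002, 1, -0.003, 0, 0.09, 0, 0, 0.002, 1, -0.003, 0, 0.097, 0, 0, 0.002, 1, -0.003, 0, 0.097, 0, 0, 0.002]'

```text
time_s: 25.75
position: [0.509, 0.155, 0.0349]
tool_rot: [[0.996, -0.095, 0.002], [-0.095, -0.996, 0.002], [0.002, -0.002, -1.0]]
ft_force: [-1.2, 0.7, 1.7]
grip_width: 0.0332
gripper_force: 51.7
```

Call:
arm_command --commands '[1, 0.008, 0, -0.001, 0, 0, 0, 1, 0.016, 0, -0.001, 0, 0, 0, 1, 0.024, 0, -0.001, 0, 0, 0, 1, 0.03, 0, -0.001, 0, 0, 0, 1, 0.034, 0, -0.001, 0, 0, 0, 1, 0.037, 0, -0.001, 0, 0, 0, 1, 0.037, 0, -0.001, 0, 0, 0]'

```text
time_s: 26.33
position: [0.5252, 0.1533, 0.0347]
tool_rot: [[0.995, -0.095, -0.004], [-0.095, -0.995, 0.002], [-0.005, -0.001, -1.0]]
ft_force: [-14.2, 0.7, 14.7]
grip_width: 0.0331
gripper_force: 53.4
```

```bash
python3 - <<'E'
from h import *
s=env.observe(); print(CR.T@(s['position'][:2]-O),s['ft_force'])
E
```

```text
[ 0.00763766 -0.07375907] [-14.20123912   0.71029949  14.70892668]
```

Call:
arm_command --commands '[1, 0.004, 0, 0, 0, 0, 0, 1, 0.004, 0, 0, 0, 0, 0, -0.3, 0.002, 0, 0, 0, 0, 0, -0.3, 0, 0, 0, 0, 0, 0, -0.3, 0, 0, 0, 0, 0, 0, -0.3, 0, 0, -0.05, 0, 0, 0, -0.3, 0, 0, -0.12, 0, 0, 0, -0.3, 0, 0, -0.18, 0, 0, 0, -0.3, 0, 0, -0.22, 0, 0, 0, -0.3, 0, 0, -0.22, 0, 0, 0, -0.3, 0, 0, -0.22, 0, 0, 0]'

```text
time_s: 27.25
position: [0.5277, 0.1528, 0.1448]
tool_rot: [[0.995, -0.095, 0.003], [-0.095, -0.995, 0.002], [0.003, -0.002, -1.0]]
ft_force: [-0.4, -0.9, -0.1]
grip_width: 0.0556
gripper_force: 0.0
```

```bash
python3 - <<'E'
from h import *
s=env.observe(); print(s['position'],s['grip_width'],s['ft_force']); mv([.481,.0915,.145],Rd(-95.4))
e=cam('side'); cv2.imwrite('pics/s5.png',cv2.resize(e['image'][140:205,245:335,::-1],None,fx=7,fy=7,interpolation=cv2.INTER_CUBIC))
E
```

```text
[0.52773893 0.15284439 0.14482969] 0.055602543545005385 [-0.41575222 -0.88214965 -0.13531535]
shift [-0.0814  0.131  -0.0009] turn [-0.0009 -0.0015 -0.0005] rows~ 1.9
```

View pics/s5.png

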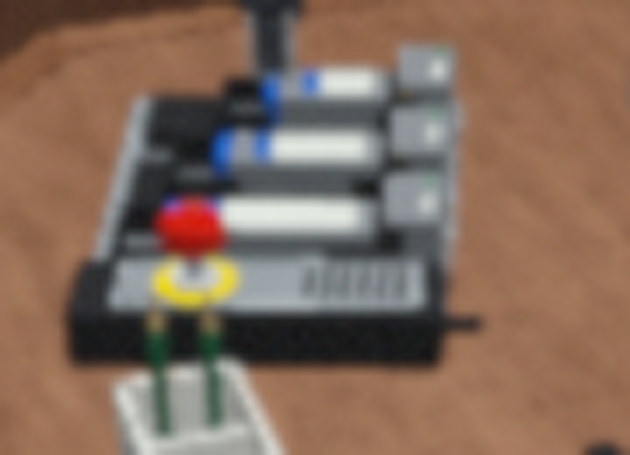

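The side view shows all three packs flat with their front ends under the hoods, knob still up at crop (192,225). Numeric check, moving over the knob shut meanwhile.

Call:
arm_command --commands '[1, -0.03, 0.05, 0, 0, 0, 0, 1, -0.06, 0.1, 0, 0, 0, 0, 1, -0.081, 0.131, 0, 0, 0, 0, 1, -0.081, 0.131, 0, 0, 0, 0, 1, -0.081, 0.131, 0, 0, 0, 0, 1, -0.081, 0.131, 0, 0, 0, 0, 1, -0.081, 0.131, 0, 0, 0, 0]'

```text
time_s: 27.88
position: [0.4808, 0.092, 0.1433]
tool_rot: [[0.996, -0.094, -0.0], [-0.094, -0.996, 0.002], [-0.0, -0.002, -1.0]]
ft_force: [-0.3, 0.7, 0.7]
grip_width: -0.0
gripper_force: 0.0
```

```bash
python3 - <<'E'
from h import *
s=env.observe(); print(s['position'],s['grip_width']); mv([.481,.0915,.06],Rd(-95.4))
for n,roi in(('top',(170,270,180,262)),('side',(245,335,140,205))):
    d=cam(n); hs=cv2.cvtColor(d['image'],cv2.COLOR_RGB2HSV); m=cv2.inRange(hs,(100,100,70),(125,255,255))
    x0,x1,y0,y1=roi; N,l,st,c=cv2.connectedComponentsWithStats(m[y0:y1,x0:x1])
    for i in range(1,N):
        if st[i,4]>4: print(n,st[i],(CR.T@(onz(d,c[i]+[x0,y0],.036)[:2]-O)).round(4))
E
```

```text
[0.48080903 0.09198977 0.14330976] -3.0406814579662173e-05
shift [0.0005 0.0012 0.1666] turn [-0.0008  0.0001 -0.0002] rows~ 2.0
top [14 33  8  3 22] [0.0102 0.0723]
top [11 40 12  4 33] [-0.0107  0.0727]
side [36 11  4 12 27] [-0.0102  0.0347]
side [30 18  3  8 22] [-0.0306 -0.0129]
```

Short and middle caps are where home puts them. Pushing the knob down.

Call:
arm_command --commands '[1, 0, 0.001, 0.05, 0, 0, 0, 1, 0, 0.001, 0.09, 0, 0, 0, 1, 0, 0.001, 0.105, 0, 0, 0, 1, 0, 0.001, 0.115, 0, 0, 0, 1, 0, 0.001, 0.123, 0, 0, 0, 1, 0, 0.001, 0.13, 0, 0, 0, 1, 0, 0.001, 0.13, 0, 0, 0]'

```text
time_s: 28.57
position: [0.4808, 0.0913, 0.0798]
tool_rot: [[0.995, -0.095, 0.002], [-0.095, -0.995, 0.001], [0.002, -0.002, -1.0]]
ft_force: [-1.6, 0.9, 3.4]
grip_width: -0.0004
gripper_force: 1.8
```

Call:
arm_command --commands '[1, 0, 0, 0.003, 0, 0, 0, 1, 0, 0, 0.006, 0, 0, 0, 1, 0, 0, 0.006, 0, 0, 0]'

```text
time_s: 28.82
position: [0.481, 0.0913, 0.0792]
tool_rot: [[0.996, -0.094, 0.004], [-0.094, -0.996, 0.001], [0.004, -0.001, -1.0]]
ft_force: [-9.6, -0.0, 33.3]
grip_width: -0.0002
gripper_force: 17.0
```

Firm stop at 33 N; backing off well clear to look.

Call:
arm_command --commands '[1, 0, 0, -0.06, 0, 0, 0, 1, 0, 0, -0.14, 0, 0, 0, 1, 0, 0, -0.22, 0, 0, 0, 1, 0, 0, -0.3, 0, 0, 0, 1, -0.08, 0, -0.34, 0, 0, 0, 1, -0.16, 0, -0.34, 0, 0, 0, 1, -0.22, 0, -0.34, 0, 0, 0, 1, -0.22, 0, -0.34, 0, 0, 0, 1, -0.22, 0, -0.34, 0, 0, 0]'

```text
time_s: 29.57
position: [0.37, 0.1016, 0.2468]
tool_rot: [[0.996, -0.094, 0.003], [-0.094, -0.996, 0.001], [0.003, -0.002, -1.0]]
ft_force: [0.2, -0.1, 0.2]
grip_width: -0.0001
gripper_force: 0.0
```

```bash
python3 - <<'E'
from h import *
print(env.observe()['position'])
e=cam('side'); hs=cv2.cvtColor(e['image'],cv2.COLOR_RGB2HSV); m=cv2.inRange(hs,(0,150,100),(8,255,255)); m[:, :255]=0;m[:,290:]=0;m[:150]=0;m[195:]=0
a=np.argwhere(m); print('knob row',a.mean(0)[::-1],'(174.7 in, 171.7 out)')
for n,roi in(('top',(170,270,180,262)),('side',(245,335,140,205))):
    d=cam(n); hs=cv2.cvtColor(d['image'],cv2.COLOR_RGB2HSV); m=cv2.inRange(hs,(100,100,70),(125,255,255))
    x0,x1,y0,y1=roi; N,l,st,c=cv2.connectedComponentsWithStats(m[y0:y1,x0:x1])
    for i in range(1,N):
        if st[i,4]>4: print(n,st[i],(CR.T@(onz(d,c[i]+[x0,y0],.036)[:2]-O)).round(4))
E
```

```text
[0.36997898 0.10157497 0.24682602]
knob row [272.325 175.675] (174.7 in, 171.7 out)
top [14 33  8  3 22] [0.0102 0.0723]
top [11 40 12  4 33] [-0.0107  0.0727]
top [39 43  8  3 24] [-0.0096 -0.0011]
top [36 50 13  4 33] [-0.0302 -0.0012]
top [64 53  8  3 23] [-0.0288 -0.0743]
top [61 60 13  4 35] [-0.0496 -0.0751]
side [36 11  4 12 27] [-0.0102  0.0347]
side [30 18  3  8 22] [-0.0306 -0.0129]
side [22 28  4  5 15] [-0.0514 -0.076 ]
side [29 28  2  4  7] [-0.03   -0.0714]
```

```bash
python3 -c "
from rig import env
print(env.close_job())"
```

```text
the job is handed in; nothing more can be done
None
```

The job is handed in, but the hand-in returned no verdict: the knob was pulled up first, all three packs measured home in their bays (within about 1 mm along the bay by camera), the knob was pushed back down to its stop, and the arm ended clear at about 30 of the 72 s; I didn't measure the bystanders' positions.

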